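# Open the child-resistant solvent can

## Robot

A 6-joint arm with a two-finger parallel gripper is mounted at the origin on a cart in front of the work surface, level with it; the furniture and walls round the work are solid. World frame = base frame: x ahead of the robot, y to its left, z up, the work surface at z = 0. Lengths are in m, angles in rad, forces in N, time in s.
With the tool pointing down it reaches from about 0.3 to 0.775 m from the base axis. Payload 14.6 kg.
Tool frame: the origin (TCP) lies midway between the tips of the shut fingers; the grasp point (between the pads) lies 19 mm behind it; z points along the fingers, y is the direction in which the jaws open and shut (so a half turn about z gives the same grasp; the last joint's range is limited). The gripper opens to 94 mm and grips with 3 to 60 N. Pads are 16 mm wide; open, the fingers measure 119 mm over their backs; the gripper's body (75 mm by 177 mm) begins 78 mm behind the grasp point.
Start: joints at [-1.32, 0.3, 1.521, -0, 1.321, -0.067], TCP at [0.172, -0.522, 0.205] pointing down, gripper open.
Joint ranges: [-3.03, 3.03], [-0.79, 2.21], [0.23, 2.52], [-1.04, 4.18], [0, 3.07], [-2.55, 2.55]. Speed limits (rad/s): [2.22, 2.22, 2.57, 3.14, 3.14, 3.14].

## Interface

Orientations are given as [roll, pitch, yaw] about the fixed x, y, z axes, in that order (R = Rz(yaw) Ry(pitch) Rx(roll)).
In Python, from station import readout, imaging, job gives the robot as it stands.
- The arm moves only by the tool arm_command, never from a script. Its argument "increments" is a list of rows, each an object with "gripper": the opening, from 0 (shut) to 1 (fully open); "slide": the shift along the world's x, y, z in m, a list of three; "yaw": the turn about the world's z in rad. A call has 1 to 8 rows; each row is the pose to reach, as a shift and turn from the pose commanded when the call began; what a row does not reach only later rows make up. A row lasts 1/8 s, in which the tool goes at most 62.5 mm and 10.7 degrees, less where a joint would pass 70% of its speed; a pose out of reach is approached as far as the arm can. A call with a gripper value outside its range is refused whole. The fingers move at their own pace and stop on an object; "grip_force" is the grip in N (left out, the last holds). Time passes only in rows, so rows that repeat a pose let the fingers close. It gives the time, the measured TCP pose, the force and the opening at its end, in the units of the state.
- readout.get_obs(): the state, without advancing time (a new reading comes with each control period).
- imaging.camera(name): name is "scene" or "side" or "wrist"; returns a dict with "color" (384x512x3 uint8, red, green, blue), "mtx" (3x3 intrinsics, pixels), "rvec" (rotation vector, rad) and "tvec" (3), from world to camera coordinates, as OpenCV has them. Camera axes: x right, y down, z forward; pixel columns grow to the right and rows downward; lengths in m; the calibration is good to about 2 mm. A picture is of the moment at which its call begins. There is no depth.
- job.hand_in(): hands the job in, once; it reports no verdict.
The state is a dict: "time_s": time; "qpos": joint angles; "joint_vel": joint speeds; "tau": joint torques, N m; "ee_pos": TCP position; "eef_rot": TCP orientation; "force": force on the tool from outside, world axes, zero at the start; "moment": the same for the moment, N m; "grip_width": finger opening in m.
Only numpy, scipy, OpenCV 4.12 (cv2) and the standard library are available. Lean on these libraries where they do the work, as an engineer would, in place of code of your own. Each camera call takes 0.05 s, during which the arm holds its last target. There are 200 camera calls.

## Task

Open the blue brush-cleaner can: keep its orange child-resistant cap pressed down firmly, about 22 N and no harder, while turning it anticlockwise until you feel it come up against its stop, without forcing it there, then ease the push and lift it straight off. Set the cap down gently, top side up, in the middle of the terracotta saucer, let go of it, and leave everything else on the bench where it is.

Things in the scene. Friction and masses are not known exactly. Their poses are not given: they have to be found in the camera images.
- solvent_can: Blue round can (90 mm in diameter, conical shoulder 113 to 132 mm above the bench, 39 mm collar round the neck up to 138 mm) clamped in a 124 mm round plywood holder that is screwed to the bench; it cannot move. Origin at the centre of the holder's underside, on the bench and on the axis of the neck; z up; the white mark on the shoulder points along x.
- cap: Orange ribbed round push-and-turn cap, 54 mm across, 36 mm high, 40 g, white mark on top along its x. Origin at the centre of its underside, z up through its top. At the start it is locked on the can, underside 150 mm above the bench, its mark in line with the shoulder's (within 6 degrees). Room for fingers beside it. Over 80 N (push, side load and turning load added up; 50 N of it is 1 N m of turning) between cap and can breaks it.
- cap_top (a point): Centre of the cap's top, 36 mm above its underside. A spring in the neck pushes the cap up with about 6 N, plus 1.5 N per mm pressed. Neck teeth block turning until the cap is pressed 2 to 7 mm (differs from can to can, unseen); a hard stop comes 2 mm lower. A steady 20 to 24 N push is past the teeth on every can.
- neck (a point): Point fixed on the can: centre of the cap's underside when locked (150 mm up); x along the shoulder mark. Kept pressed and turned anticlockwise (from above), the cap meets a hard stop at 40 to 80 degrees (0.7 to 1.4 rad), unseen and different on each can. Only within 5 degrees of the stop can it rise: ease the push there and the spring lifts it; lugs clear 8 mm up, skirt 35 mm up.
- saucer: Loose terracotta saucer, 122 mm across, rim 22 mm high, flat floor 68 mm across 8 mm above its underside. Origin at the centre of its underside, z up. The cap is to stand in its middle.
- brush_pot: Glazed pot of brushes, 102x87x222 mm, origin under it; a bystander.
- tool_can: Purple can of wooden modelling tools, 73x73x186 mm, origin under it; a bystander.
- ink_tin: Small black tin, 36 mm across, 21 mm high, origin under it; a bystander.
- marker: Red and white felt marker, 130 mm long, 17 mm thick, lying at the back of the bench, origin under it; a bystander.
- rib: Flat wooden throwing rib, 60x98x8 mm, at the front of the bench, origin under it; a bystander.
- hump_mould: Wooden hump mould, 72x72x34 mm, origin under it; a bystander.
There are look-alikes about, which are no part of the job. Of the things that look like the saucer, the larger one is meant.

How it is judged:
By the outcome, as a careful person would: the job done as asked, in the order asked, and still so for the second after the job is handed in, with the robot touching nothing.
It also fails if it takes over 67 s, if anything falls off the work surface, if the arm or the gripper's body presses on something with over 40 N, if the wrist force passes 120 N, or if a joint passes its speed limit or range.

## Working session

There is one attempt and no reset: what is moved stays moved. The work goes in short steps, Python scripts to look and compute and a tool call to move; the robot and the scene stay as the last step left them, time stands still between calls to the robot, and variables do not carry over. Pictures are saved under pics/ and viewed, about 8 in all and at most 12, crops included, and the job is handed in when it is done.

Besides the shell and the picture viewer there is one more tool, called after "Request:" by a JSON object that holds its "api" and its "payload", one argument or row to a line. arm_command: Moves the arm, as the interface text tells. Its arguments: {"type":"object","properties":{"increments":{"type":"array","items":{"type":"object","properties":{"gripper":{"type":"number"},"slide":{"type":"array","items":{"type":"number"}},"yaw":{"type":"number"}}}},"grip_force":{"type":"number"}},"required":["increments"]}

```bash
mkdir -p pics
cat > h.py <<'E'
import numpy as np, cv2
from station import readout, imaging, job
def cam(n):
    c=imaging.camera(n); R=cv2.Rodrigues(np.array(c['rvec'],float))[0]
    return c['color'],np.array(c['mtx'],float),R,np.array(c['tvec'],float).ravel()
def ray(u,v,K,R,t):
    return -R.T@t, R.T@np.linalg.solve(K,[u,v,1.])
def plane(u,v,z,K,R,t):
    o,d=ray(u,v,K,R,t); return o+d*(z-o[2])/d[2]
def proj(p,K,R,t):
    q=K@(R@np.array(p,float)+t); return q[:2]/q[2]
def save(n,im): cv2.imwrite('pics/'+n+'.png',im[:,:,::-1])
E
python3 - <<'E'
from h import *
o=readout.get_obs(); print({k:np.round(v,3).tolist() for k,v in o.items()})
ims=[]
for n in ['scene','side']:
    im,K,R,t=cam(n); save(n+'0',im); print(n,np.round(-R.T@t,3)); np.savez(n+'0.npz',im=im,K=K,R=R,t=t)
E
```

```text
{'time_s': 0.0, 'qpos': [-1.32, 0.3, 1.522, -0.0, 1.321, -0.067], 'joint_vel': [-0.001, 0.0, -0.0, 0.003, 0.001, 0.0], 'tau': [0.001, -53.181, -35.274, 0.071, 0.024, -0.0], 'ee_pos': [0.172, -0.522, 0.205], 'eef_rot': [-3.14, -0.0, 0.318], 'force': [-0.605, 0.458, -0.014], 'moment': [0.027, -0.03, -0.029], 'grip_width': 0.094}
scene [-0.185 -0.926  0.918]
side [0.573 0.5   0.753]
```

View pics/scene0.png

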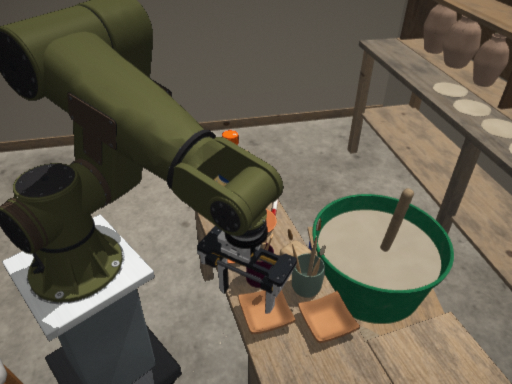

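View pics/side0.png

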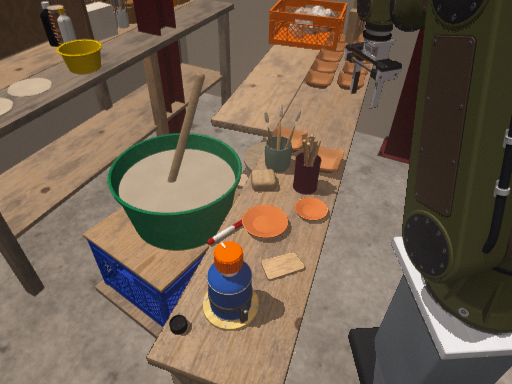

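Side view: the can is at (230,290) with its orange cap at (229,255). Two dishes look like the saucer: A at (266,221), larger, and B at (312,209), smaller. A fits, but I'll measure both to be sure.

Run:
```python
from h import *
d=np.load('side0.npz'); im,K,R,t=[d[k] for k in('im','K','R','t')]
hsv=cv2.cvtColor(im,cv2.COLOR_RGB2HSV)
m=cv2.inRange(hsv,(3,150,120),(18,255,255))
n,l,s,c=cv2.connectedComponentsWithStats(m)
for i in range(1,n):
    x,y,w,h,a=s[i]
    if a<150 or y<150: continue
    cn=max(cv2.findContours((l==i).astype(np.uint8),0,1)[0],key=cv2.contourArea)
    print(i,s[i],c[i].round(1),cv2.fitEllipse(cn))
    P=cn[:,0,:].astype(float)
    z=.022
    W=np.array([plane(u,v,z,K,R,t)[:2] for u,v in P])
    (cx,cy),r=cv2.minEnclosingCircle(W.astype(np.float32)); e=cv2.fitEllipse(W.astype(np.float32))
    print('  rim circ',cx,cy,2*r,'ell',e)
crop=im[185:335,150:350]; save('c1',cv2.resize(crop,(800,600),interpolation=cv2.INTER_CUBIC))
d=np.load('scene0.npz'); im,K,R,t=[d[k] for k in('im','K','R','t')]
hsv=cv2.cvtColor(im,cv2.COLOR_RGB2HSV)
m=cv2.inRange(hsv,(3,150,120),(18,255,255))
n,l,s,c=cv2.connectedComponentsWithStats(m)
for i in range(1,n):
    if s[i][4]>60: print('scene',s[i],c[i])
```

```text
55 [295 197  33  23 584] [310.9 208.3] ((310.90167236328125, 208.2943572998047), (21.455820083618164, 32.346466064453125), 98.6500473022461)
  rim circ 0.3542636036872864 -0.255235493183136 0.0913381353020668 ell ((0.3539985120296478, -0.2550453245639801), (0.08699890971183777, 0.08851166069507599), 86.7476577758789)
56 [ 241  205   47   33 1196] [264.6 220.9] ((264.5749816894531, 220.87620544433594), (31.886850357055664, 45.64568328857422), 92.16178894042969)
  rim circ 0.4872475564479828 -0.21468809247016907 0.12489546090364456 ell ((0.4860123097896576, -0.21449211239814758), (0.11864804476499557, 0.12161540985107422), 97.72328186035156)
61 [213 241  30  33 736] [227.6 256.5] ((227.47239685058594, 256.890380859375), (27.597620010375977, 32.75993347167969), 22.988040924072266)
  rim circ 0.5831224918365479 -0.09680284559726715 0.10131895542144775 ell ((0.5862278342247009, -0.09733406454324722), (0.06838968396186829, 0.0985100045800209), 171.4455108642578)
scene [222 130  17  10 121] [229.70247934 134.56198347]
scene [266 210  10  22 152] [270.28289474 220.19078947]
```

View pics/c1.png

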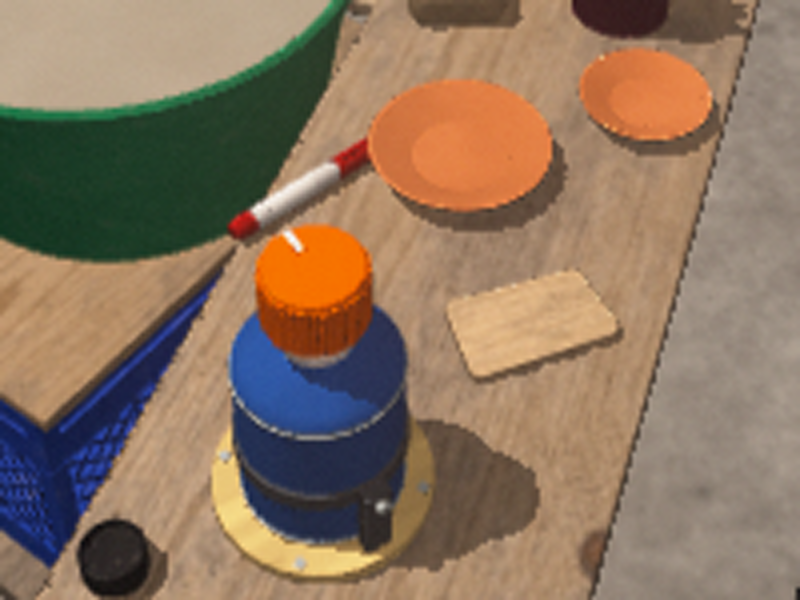

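The crop confirms dish A at crop (460,145), about 122 mm across, at (0.487, -0.214). Dish B is only about 88 mm, so it's the look-alike. The cap top is centred near crop (314,269).

Run:
```python
from h import *
d=np.load('side0.npz'); im,K,R,t=[d[k] for k in('im','K','R','t')]
f=lambda u,v:(150+u/4-.4,185+v/4-.4)
for uv in [(314,269),(257,272),(371,270),(318,225),(315,313)]: print(uv,plane(*f(*uv),.186,K,R,t).round(4))
print('mark in',plane(*f(298,249),.186,K,R,t),'out',plane(*f(286,230),.186,K,R,t))
print('holder',plane(*f(323,467),.01,K,R,t))
d=np.load('scene0.npz'); im,K,R,t=[d[k] for k in('im','K','R','t')]
print('scene proj', proj(plane(*f(314,269)[:1],f(314,269)[1],.186,*[np.load('side0.npz')[k] for k in('K','R','t')]),K,R,t))
```

```text
(314, 269) [0.5821 0.0262 0.186 ]
(257, 272) [0.609  0.0265 0.186 ]
(371, 270) [0.5551 0.0282 0.186 ]
(318, 225) [ 0.5797 -0.0014  0.186 ]
(315, 313) [0.582  0.0524 0.186 ]
mark in [0.58954842 0.01335738 0.186     ] out [0.59526599 0.00098404 0.186     ]
holder [0.58216804 0.02044781 0.01      ]
scene proj [228.9356396  132.95971693]
```

Request:
{"api": "arm_command", "payload": {
  "increments": [
    {"slide": [0, 0, 0.06]},
    {"slide": [0, 0, 0.12]},
    {"slide": [0.03, 0.04, 0.14]},
    {"slide": [0.06, 0.09, 0.14]},
    {"slide": [0.095, 0.137, 0.14]},
    {"slide": [0.13, 0.184, 0.14]},
    {"slide": [0.165, 0.23, 0.14]},
    {"slide": [0.2, 0.275, 0.14]}
  ]
}}

```text
invalid input
```

Request:
{"api": "arm_command", "payload": {
  "increments": [
    {"slide": [0.035, 0.045, 0]},
    {"slide": [0.07, 0.09, 0]},
    {"slide": [0.105, 0.136, 0]},
    {"slide": [0.14, 0.182, 0]},
    {"slide": [0.17, 0.23, 0]},
    {"slide": [0.195, 0.265, 0]},
    {"slide": [0.21, 0.273, 0]},
    {"slide": [0.21, 0.273, 0]}
  ]
}}

```text
invalid input
```

Run:
```python
from h import *
o=readout.get_obs(); print({k:np.round(v,3).tolist() for k,v in o.items()})
im,K,R,t=cam('wrist'); save('w1',im); print(-R.T@t)
np.savez('w1.npz',im=im,K=K,R=R,t=t)
hsv=cv2.cvtColor(im,cv2.COLOR_RGB2HSV)
m=cv2.inRange(hsv,(5,200,180),(18,255,255))
n,l,s,c=cv2.connectedComponentsWithStats(m)
for i in range(1,n):
    if s[i][4]>300:
        print(s[i],c[i],plane(*c[i],.186,K,R,t))
        W=np.array([plane(u,v,.186,K,R,t)[:2] for u,v in max(cv2.findContours((l==i).astype(np.uint8),0,1)[0],key=cv2.contourArea)[:,0]],np.float32)
        print(cv2.minEnclosingCircle(W))
```

```text
{'time_s': 0.1, 'qpos': [-1.32, 0.3, 1.522, -0.0, 1.321, -0.067], 'joint_vel': [-0.001, -0.002, 0.001, 0.001, -0.001, -0.002], 'tau': [0.0, -53.264, -35.328, 0.071, 0.024, -0.0], 'ee_pos': [0.172, -0.522, 0.205], 'eef_rot': [-3.141, -0.0, 0.318], 'force': [0.331, -0.115, 0.212], 'moment': [-0.01, 0.003, 0.006], 'grip_width': 0.094}
[ 0.24359543 -0.49903117  0.38428362]
```

View pics/w1.png

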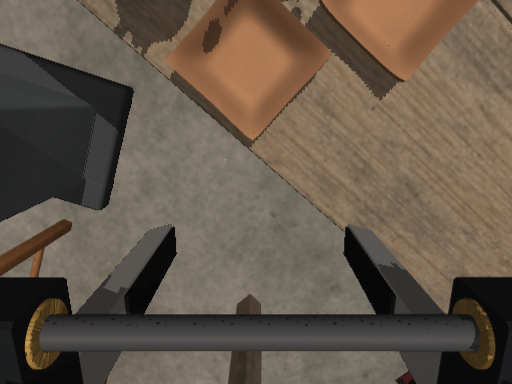

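The move was refused, so each row probably needs every field. This wrist view is still the start pose, with square trays at (250,70) and (400,30).

Request:
{"api": "arm_command", "payload": {
  "increments": [
    {"gripper": 1, "yaw": 0, "slide": [0, 0, 0.06]},
    {"gripper": 1, "yaw": 0, "slide": [0, 0, 0.12]},
    {"gripper": 1, "yaw": 0, "slide": [0.03, 0.04, 0.14]},
    {"gripper": 1, "yaw": 0, "slide": [0.06, 0.09, 0.14]},
    {"gripper": 1, "yaw": 0, "slide": [0.095, 0.137, 0.14]},
    {"gripper": 1, "yaw": 0, "slide": [0.13, 0.184, 0.14]},
    {"gripper": 1, "yaw": 0, "slide": [0.165, 0.23, 0.14]},
    {"gripper": 1, "yaw": 0, "slide": [0.2, 0.275, 0.14]}
  ],
  "grip_force": 40
}}

```text
time_s: 1.15
ee_pos: [0.3726, -0.2457, 0.3455]
eef_rot: [3.142, -0.0, 0.318]
force: [0.3, -1.2, -0.1]
grip_width: 0.0939
```

Request:
{"api": "arm_command", "payload": {
  "increments": [
    {"gripper": 1, "yaw": 0, "slide": [0.035, 0.045, 0]},
    {"gripper": 1, "yaw": 0, "slide": [0.07, 0.09, 0]},
    {"gripper": 1, "yaw": 0, "slide": [0.105, 0.136, 0]},
    {"gripper": 1, "yaw": 0, "slide": [0.14, 0.182, 0]},
    {"gripper": 1, "yaw": 0, "slide": [0.17, 0.23, 0]},
    {"gripper": 1, "yaw": 0, "slide": [0.195, 0.265, 0]},
    {"gripper": 1, "yaw": 0, "slide": [0.21, 0.273, 0]},
    {"gripper": 1, "yaw": 0, "slide": [0.21, 0.273, 0]}
  ]
}}

```text
time_s: 2.15
ee_pos: [0.5821, 0.0261, 0.3445]
eef_rot: [-3.141, 0.001, 0.319]
force: [-0.8, 0.6, -0.1]
grip_width: 0.0939
```

```bash
cat > w.py <<'E'
import sys
from h import *
o=readout.get_obs(); print({k:np.round(o[k],4).tolist() for k in ('time_s','qpos','ee_pos','eef_rot')})
im,K,R,t=cam('wrist'); save(sys.argv[1],im); print(-R.T@t)
np.savez(sys.argv[1]+'.npz',im=im,K=K,R=R,t=t)
hsv=cv2.cvtColor(im,cv2.COLOR_RGB2HSV)
m=cv2.inRange(hsv,(5,200,180),(18,255,255))
n,l,s,c=cv2.connectedComponentsWithStats(m)
for i in range(1,n):
    if s[i][4]>300:
        print(s[i],c[i],plane(*c[i],.186,K,R,t))
        W=np.array([plane(u,v,.186,K,R,t)[:2] for u,v in max(cv2.findContours((l==i).astype(np.uint8),0,1)[0],key=cv2.contourArea)[:,0]],np.float32)
        print(cv2.minEnclosingCircle(W),cv2.fitEllipse(W))
E
python3 w.py w2
```

```text
{'time_s': 2.15, 'qpos': [-0.0181, 0.3182, 1.1814, -0.0, 1.6435, 1.2338], 'ee_pos': [0.5821, 0.0261, 0.3445], 'eef_rot': [-3.1411, 0.0015, 0.3189]}
[0.65413026 0.04954869 0.52371795]
[ 237  150   54   54 1977] [262.66059686 177.42438037] [0.58329132 0.02293908 0.186     ]
((0.5839807391166687, 0.02281765639781952), 0.02744189277291298) ((0.5833481550216675, 0.023259082809090614), (0.05068790167570114, 0.051066093146800995), 129.3530731201172)
```

View pics/w2.png

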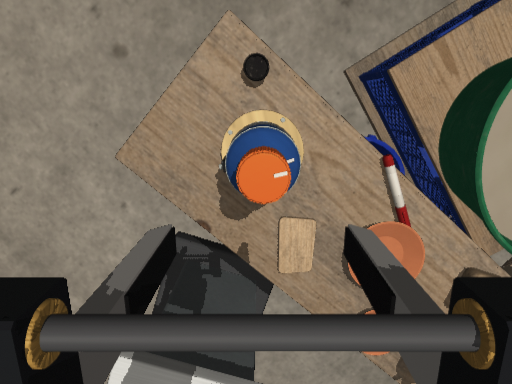

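Wrist view: the cap is at (263,177), almost centred between the fingers, and 54 mm across as it should be. It's about 3 mm off the side view in y, so I'll use the midpoint, go down and look again from close up.

Request:
{"api": "arm_command", "payload": {
  "increments": [
    {"gripper": 1, "yaw": 0, "slide": [0.001, -0.0015, -0.04]},
    {"gripper": 1, "yaw": 0, "slide": [0.001, -0.0015, -0.09]},
    {"gripper": 1, "yaw": 0, "slide": [0.001, -0.0015, -0.13]},
    {"gripper": 1, "yaw": 0, "slide": [0.001, -0.0015, -0.14]},
    {"gripper": 1, "yaw": 0, "slide": [0.001, -0.0015, -0.14]}
  ]
}}

```text
time_s: 2.82
ee_pos: [0.5829, 0.0236, 0.2065]
eef_rot: [3.141, -0.001, 0.317]
force: [0.4, -1.2, 0.3]
grip_width: 0.094
```

```bash
python3 w.py w3
python3 - <<'E'
from h import *
d=np.load('w3.npz'); K,R,t=d['K'],d['R'],d['t']
o=readout.get_obs(); p=o['ee_pos']; print('TCP proj',proj(p,K,R,t),'at z .186',proj([p[0],p[1],.186],K,R,t))
E
```

```text
{'time_s': 2.825, 'qpos': [-0.0223, 0.3733, 1.4209, -0.0, 1.3465, 1.2313], 'ee_pos': [0.5829, 0.0236, 0.2065], 'eef_rot': [3.1413, -0.0009, 0.3172]}
[0.65452867 0.04695119 0.38591391]
[ 217  184   89   83 5005] [260.44335664 226.22697303] [0.58348155 0.02292447 0.186     ]
((0.584331750869751, 0.022694796323776245), 0.027701402083039284) ((0.5834544897079468, 0.02213822677731514), (0.05031824856996536, 0.05319666489958763), 26.418106079101562)
TCP proj [259.11187854 239.63541577] at z .186 [259.13051777 226.12904335]
```

View pics/w3.png

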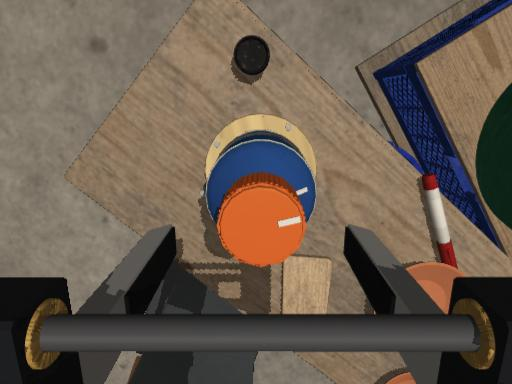

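Close up, the jaws' centre is at column 260 and the cap centre at about 261, so they line up within 1 mm. Next I'll go down and close with a light grip to check the side force.

Request:
{"api": "arm_command", "payload": {
  "increments": [
    {"gripper": 1, "yaw": 0, "slide": [0.001, -0.0005, -0.02]},
    {"gripper": 1, "yaw": 0, "slide": [0.001, -0.0005, -0.045]},
    {"gripper": 1, "yaw": 0, "slide": [0.001, -0.0005, -0.055]},
    {"gripper": 1, "yaw": 0, "slide": [0.001, -0.0005, -0.055]},
    {"gripper": 0.65, "yaw": 0, "slide": [0.001, -0.0005, -0.055]},
    {"gripper": 0.5, "yaw": 0, "slide": [0.001, -0.0005, -0.055]},
    {"gripper": 0.5, "yaw": 0, "slide": [0.001, -0.0005, -0.055]},
    {"gripper": 0.5, "yaw": 0, "slide": [0.001, -0.0005, -0.055]}
  ],
  "grip_force": 8
}}

```text
time_s: 3.88
ee_pos: [0.5839, 0.0236, 0.1506]
eef_rot: [3.142, -0.0, 0.318]
force: [-0.6, 0.0, 0.2]
grip_width: 0.0574
```

```bash
cat > s.py <<'E'
from h import *
o=readout.get_obs(); print({k:np.round(o[k],4).tolist() for k in ('time_s','ee_pos','eef_rot','force','moment','grip_width')})
E
python3 s.py
```

```text
{'time_s': 3.875, 'ee_pos': [0.5839, 0.0236, 0.1506], 'eef_rot': [3.1415, -0.0002, 0.3179], 'force': [-0.586, 0.0177, 0.2221], 'moment': [0.0011, 0.0269, -0.0229], 'grip_width': 0.0574}
```

Request:
{"api": "arm_command", "payload": {
  "increments": [
    {"gripper": 0.4, "yaw": 0, "slide": [0, 0, 0]},
    {"gripper": 0.4, "yaw": 0, "slide": [0, 0, 0]},
    {"gripper": 0.4, "yaw": 0, "slide": [0, 0, 0]}
  ]
}}

```text
time_s: 4.25
ee_pos: [0.584, 0.0234, 0.1506]
eef_rot: [3.141, -0.0, 0.318]
force: [0.0, -2.7, 1.1]
grip_width: 0.0554
```

```bash
python3 s.py
```

```text
{'time_s': 4.25, 'ee_pos': [0.584, 0.0234, 0.1506], 'eef_rot': [3.1413, -0.0003, 0.3177], 'force': [0.0426, -2.7438, 1.1096], 'moment': [-0.4299, -0.0673, 0.0386], 'grip_width': 0.0554}
```

Request:
{"api": "arm_command", "payload": {
  "increments": [
    {"gripper": 0.4, "yaw": 0, "slide": [0.0002, -0.0007, 0]},
    {"gripper": 0.4, "yaw": 0, "slide": [0.0002, -0.0007, 0]},
    {"gripper": 0.4, "yaw": 0, "slide": [0.0002, -0.0007, 0]}
  ]
}}

```text
time_s: 4.62
ee_pos: [0.584, 0.0232, 0.1505]
eef_rot: [-3.141, -0.0, 0.318]
force: [-1.4, 2.9, 3.7]
grip_width: 0.0555
```

```bash
python3 s.py
```

```text
{'time_s': 4.625, 'ee_pos': [0.584, 0.0232, 0.1505], 'eef_rot': [-3.1412, -0.0001, 0.318], 'force': [-1.3778, 2.9374, 3.7086], 'moment': [0.5641, 0.3225, -0.0275], 'grip_width': 0.0555}
```

Request:
{"api": "arm_command", "payload": {
  "increments": [
    {"gripper": 0.4, "yaw": 0, "slide": [-0.0001, 0.0003, 0]},
    {"gripper": 0.4, "yaw": 0, "slide": [-0.0001, 0.0003, 0]},
    {"gripper": 0.4, "yaw": 0, "slide": [-0.0001, 0.0003, 0]}
  ],
  "grip_force": 55
}}

```text
time_s: 5.0
ee_pos: [0.584, 0.0232, 0.1505]
eef_rot: [3.142, -0.0, 0.318]
force: [-1.6, 2.4, 4.1]
grip_width: 0.0544
```

Request:
{"api": "arm_command", "payload": {
  "increments": [
    {"gripper": 0.4, "yaw": 0, "slide": [0, 0, -0.001]},
    {"gripper": 0.4, "yaw": 0, "slide": [0, 0, -0.002]},
    {"gripper": 0.4, "yaw": 0, "slide": [0, 0, -0.002]}
  ]
}}

```text
time_s: 5.38
ee_pos: [0.5841, 0.0232, 0.1489]
eef_rot: [3.141, -0.001, 0.318]
force: [-2.0, 2.2, 7.8]
grip_width: 0.0548
```

```bash
python3 s.py
```

```text
{'time_s': 5.375, 'ee_pos': [0.5841, 0.0232, 0.1489], 'eef_rot': [3.1414, -0.0006, 0.3178], 'force': [-2.0321, 2.1805, 7.7524], 'moment': [0.3065, 0.4383, -0.0383], 'grip_width': 0.0548}
```

Request:
{"api": "arm_command", "payload": {
  "increments": [
    {"gripper": 0.4, "yaw": 0, "slide": [0, 0, -0.001]},
    {"gripper": 0.4, "yaw": 0, "slide": [0, 0, -0.0015]},
    {"gripper": 0.4, "yaw": 0, "slide": [0, 0, -0.0015]}
  ]
}}

```text
time_s: 5.75
ee_pos: [0.5842, 0.0231, 0.1477]
eef_rot: [3.141, -0.001, 0.318]
force: [-2.8, 3.1, 9.1]
grip_width: 0.0546
```

Request:
{"api": "arm_command", "payload": {
  "increments": [
    {"gripper": 0.4, "yaw": 0, "slide": [0, 0, -0.001]},
    {"gripper": 0.4, "yaw": 0, "slide": [0, 0, -0.001]}
  ]
}}

```text
time_s: 6.0
ee_pos: [0.5842, 0.0232, 0.1468]
eef_rot: [3.141, -0.001, 0.318]
force: [-3.7, 1.8, 10.1]
grip_width: 0.0544
```

Request:
{"api": "arm_command", "payload": {
  "increments": [
    {"gripper": 0.4, "yaw": 0, "slide": [0, 0, -0.001]},
    {"gripper": 0.4, "yaw": 0, "slide": [0, 0, -0.001]}
  ]
}}

```text
time_s: 6.25
ee_pos: [0.5842, 0.0231, 0.1459]
eef_rot: [3.141, -0.001, 0.318]
force: [-4.2, 2.0, 12.7]
grip_width: 0.0545
```

Request:
{"api": "arm_command", "payload": {
  "increments": [
    {"gripper": 0.4, "yaw": 0, "slide": [0, 0, -0.001]},
    {"gripper": 0.4, "yaw": 0, "slide": [0, 0, -0.001]}
  ]
}}

```text
time_s: 6.5
ee_pos: [0.5842, 0.0232, 0.1451]
eef_rot: [3.141, -0.001, 0.318]
force: [-5.2, 1.9, 12.0]
grip_width: 0.0548
```

Request:
{"api": "arm_command", "payload": {
  "increments": [
    {"gripper": 0.4, "yaw": 0, "slide": [-0.0005, 0, -0.001]},
    {"gripper": 0.4, "yaw": 0, "slide": [-0.0005, 0, -0.001]}
  ]
}}

```text
time_s: 6.75
ee_pos: [0.5842, 0.0232, 0.1444]
eef_rot: [3.141, -0.003, 0.318]
force: [-1.7, 2.7, 14.3]
grip_width: 0.0549
```

Request:
{"api": "arm_command", "payload": {
  "increments": [
    {"gripper": 0.4, "yaw": 0, "slide": [0, 0, -0.001]},
    {"gripper": 0.4, "yaw": 0, "slide": [0, 0, -0.001]}
  ]
}}

```text
time_s: 7.0
ee_pos: [0.5842, 0.0231, 0.1436]
eef_rot: [3.141, -0.003, 0.318]
force: [-3.3, 1.7, 16.6]
grip_width: 0.0549
```

Request:
{"api": "arm_command", "payload": {
  "increments": [
    {"gripper": 0.4, "yaw": 0, "slide": [-0.0002, 0, -0.001]},
    {"gripper": 0.4, "yaw": 0, "slide": [-0.0002, 0, -0.001]}
  ]
}}

```text
time_s: 7.25
ee_pos: [0.5842, 0.0232, 0.1428]
eef_rot: [3.141, -0.003, 0.318]
force: [-2.3, 1.5, 16.3]
grip_width: 0.0546
```

Request:
{"api": "arm_command", "payload": {
  "increments": [
    {"gripper": 0.4, "yaw": 0, "slide": [-0.0002, 0, -0.0007]},
    {"gripper": 0.4, "yaw": 0, "slide": [-0.0002, 0, -0.0007]}
  ]
}}

```text
time_s: 7.5
ee_pos: [0.5842, 0.0231, 0.1423]
eef_rot: [3.14, -0.004, 0.318]
force: [-1.9, 2.1, 17.3]
grip_width: 0.0546
```

Request:
{"api": "arm_command", "payload": {
  "increments": [
    {"gripper": 0.4, "yaw": 0, "slide": [0, 0, -0.0008]},
    {"gripper": 0.4, "yaw": 0, "slide": [0, 0, -0.0008]}
  ]
}}

```text
time_s: 7.75
ee_pos: [0.5842, 0.0232, 0.142]
eef_rot: [3.14, -0.004, 0.318]
force: [-2.9, 2.9, 21.6]
grip_width: 0.0545
```

Request:
{"api": "arm_command", "payload": {
  "increments": [
    {"gripper": 0.4, "yaw": 0, "slide": [0, 0, -0.0005]},
    {"gripper": 0.4, "yaw": 0, "slide": [0, 0, -0.0005]}
  ]
}}

```text
time_s: 8.0
ee_pos: [0.5843, 0.0232, 0.142]
eef_rot: [3.14, -0.005, 0.318]
force: [-4.9, 0.9, 25.9]
grip_width: 0.0543
```

```bash
python3 s.py
```

```text
{'time_s': 8.0, 'ee_pos': [0.5843, 0.0232, 0.142], 'eef_rot': [3.14, -0.0046, 0.3179], 'force': [-4.9464, 0.9074, 25.9423], 'moment': [0.3861, 1.0849, 0.003], 'grip_width': 0.0543}
```

Request:
{"api": "arm_command", "payload": {
  "increments": [
    {"gripper": 0.4, "yaw": 0, "slide": [0, 0, 0.0005]},
    {"gripper": 0.4, "yaw": 0.03, "slide": [0, 0, 0.0005]},
    {"gripper": 0.4, "yaw": 0.06, "slide": [0, 0, 0.0005]}
  ]
}}

```text
time_s: 8.38
ee_pos: [0.5844, 0.0231, 0.142]
eef_rot: [3.14, -0.004, 0.379]
force: [-3.3, 1.2, 21.3]
grip_width: 0.0547
```

```bash
python3 s.py
```

```text
{'time_s': 8.375, 'ee_pos': [0.5844, 0.0231, 0.142], 'eef_rot': [3.1398, -0.0044, 0.3787], 'force': [-3.3436, 1.1717, 21.3092], 'moment': [0.3655, 0.4097, -0.1204], 'grip_width': 0.0547}
```

Request:
{"api": "arm_command", "payload": {
  "increments": [
    {"gripper": 0.4, "yaw": 0.04, "slide": [0, 0, 0]},
    {"gripper": 0.4, "yaw": 0.08, "slide": [0, 0, 0]},
    {"gripper": 0.4, "yaw": 0.12, "slide": [0, 0, 0]},
    {"gripper": 0.4, "yaw": 0.16, "slide": [0, 0, 0]},
    {"gripper": 0.4, "yaw": 0.2, "slide": [0, 0, 0]}
  ]
}}

```text
time_s: 9.0
ee_pos: [0.5846, 0.0231, 0.1421]
eef_rot: [3.139, -0.004, 0.579]
force: [-0.7, 1.5, 20.2]
grip_width: 0.0546
```

```bash
python3 s.py
```

```text
{'time_s': 9.0, 'ee_pos': [0.5846, 0.0231, 0.1421], 'eef_rot': [3.1386, -0.0044, 0.579], 'force': [-0.6916, 1.5407, 20.1519], 'moment': [0.2681, 0.1991, -0.1088], 'grip_width': 0.0546}
```

Request:
{"api": "arm_command", "payload": {
  "increments": [
    {"gripper": 0.4, "yaw": 0.04, "slide": [0, 0, -0.0002]},
    {"gripper": 0.4, "yaw": 0.08, "slide": [0, 0, -0.0002]},
    {"gripper": 0.4, "yaw": 0.12, "slide": [0, 0, -0.0002]},
    {"gripper": 0.4, "yaw": 0.16, "slide": [0, 0, -0.0002]},
    {"gripper": 0.4, "yaw": 0.2, "slide": [0, 0, -0.0002]}
  ]
}}

```text
time_s: 9.62
ee_pos: [0.5847, 0.0231, 0.1421]
eef_rot: [3.137, -0.004, 0.779]
force: [-0.5, 2.8, 22.3]
grip_width: 0.0545
```

```bash
python3 s.py
```

```text
{'time_s': 9.625, 'ee_pos': [0.5847, 0.0231, 0.1421], 'eef_rot': [3.1374, -0.004, 0.779], 'force': [-0.4989, 2.7886, 22.2618], 'moment': [0.2679, 0.136, -0.0291], 'grip_width': 0.0545}
```

Request:
{"api": "arm_command", "payload": {
  "increments": [
    {"gripper": 0.4, "yaw": 0.03, "slide": [0, 0, 0]},
    {"gripper": 0.4, "yaw": 0.06, "slide": [0, 0, 0]},
    {"gripper": 0.4, "yaw": 0.09, "slide": [0, 0, 0]},
    {"gripper": 0.4, "yaw": 0.12, "slide": [0, 0, 0]}
  ]
}}

```text
time_s: 10.12
ee_pos: [0.5847, 0.0231, 0.142]
eef_rot: [3.137, -0.003, 0.899]
force: [-0.3, 0.7, 22.5]
grip_width: 0.0545
```

```bash
python3 s.py
```

```text
{'time_s': 10.125, 'ee_pos': [0.5847, 0.0231, 0.142], 'eef_rot': [3.137, -0.0035, 0.8986], 'force': [-0.2979, 0.6604, 22.5443], 'moment': [0.2906, 0.1833, -0.1224], 'grip_width': 0.0545}
```

Request:
{"api": "arm_command", "payload": {
  "increments": [
    {"gripper": 0.4, "yaw": 0.02, "slide": [0, 0, 0]},
    {"gripper": 0.4, "yaw": 0.04, "slide": [0, 0, 0]},
    {"gripper": 0.4, "yaw": 0.05, "slide": [0, 0, 0]}
  ]
}}

```text
time_s: 10.5
ee_pos: [0.5847, 0.0231, 0.142]
eef_rot: [3.137, -0.003, 0.948]
force: [-1.0, 2.3, 21.2]
grip_width: 0.0547
```

```bash
python3 s.py
```

```text
{'time_s': 10.5, 'ee_pos': [0.5847, 0.0231, 0.142], 'eef_rot': [3.1369, -0.0033, 0.9481], 'force': [-0.9965, 2.2907, 21.2077], 'moment': [0.3064, 0.1513, -0.0652], 'grip_width': 0.0547}
```

I don't want to load the stop, so I'll drop the grip until it slips before the turning load gets dangerous, then go on in small steps.

Request:
{"api": "arm_command", "payload": {
  "increments": [
    {"gripper": 0.4, "yaw": 0, "slide": [0, 0, 0]},
    {"gripper": 0.4, "yaw": 0, "slide": [0, 0, 0]}
  ],
  "grip_force": 27
}}

```text
time_s: 10.75
ee_pos: [0.5846, 0.0231, 0.1419]
eef_rot: [3.137, -0.003, 0.948]
force: [-0.3, 1.0, 21.5]
grip_width: 0.0551
```

```bash
python3 s.py
```

```text
{'time_s': 10.75, 'ee_pos': [0.5846, 0.0231, 0.1419], 'eef_rot': [3.1369, -0.0031, 0.9477], 'force': [-0.3405, 0.9823, 21.4684], 'moment': [0.2224, 0.1184, -0.0674], 'grip_width': 0.0551}
```

Request:
{"api": "arm_command", "payload": {
  "increments": [
    {"gripper": 0.4, "yaw": 0.01, "slide": [0, 0, 0]},
    {"gripper": 0.4, "yaw": 0.02, "slide": [0, 0, 0]},
    {"gripper": 0.4, "yaw": 0.03, "slide": [0, 0, 0]}
  ]
}}

```text
time_s: 11.12
ee_pos: [0.5846, 0.0231, 0.1419]
eef_rot: [3.137, -0.003, 0.978]
force: [-0.4, 1.5, 20.3]
grip_width: 0.0551
```

```bash
python3 s.py
```

```text
{'time_s': 11.125, 'ee_pos': [0.5846, 0.0231, 0.1419], 'eef_rot': [3.1369, -0.003, 0.978], 'force': [-0.3947, 1.5475, 20.3175], 'moment': [0.2376, 0.0655, -0.1145], 'grip_width': 0.0551}
```

Request:
{"api": "arm_command", "payload": {
  "increments": [
    {"gripper": 0.4, "yaw": 0.02, "slide": [0, 0, -0.0001]},
    {"gripper": 0.4, "yaw": 0.04, "slide": [0, 0, -0.0001]}
  ]
}}

```text
time_s: 11.38
ee_pos: [0.5846, 0.0231, 0.1419]
eef_rot: [3.137, -0.003, 1.018]
force: [-1.2, 2.7, 21.5]
grip_width: 0.0551
```

```bash
python3 s.py
```

```text
{'time_s': 11.375, 'ee_pos': [0.5846, 0.0231, 0.1419], 'eef_rot': [3.1368, -0.0029, 1.0183], 'force': [-1.2124, 2.7492, 21.5398], 'moment': [0.3515, 0.2203, -0.1197], 'grip_width': 0.0551}
```

Request:
{"api": "arm_command", "payload": {
  "increments": [
    {"gripper": 0.4, "yaw": 0.02, "slide": [0, 0, 0]},
    {"gripper": 0.4, "yaw": 0.04, "slide": [0, 0, 0]}
  ]
}}

```text
time_s: 11.62
ee_pos: [0.5844, 0.0232, 0.1419]
eef_rot: [3.137, -0.003, 1.058]
force: [-3.4, 2.3, 22.6]
grip_width: 0.0552
```

```bash
python3 s.py
```

```text
{'time_s': 11.625, 'ee_pos': [0.5844, 0.0232, 0.1419], 'eef_rot': [3.1373, -0.0026, 1.0582], 'force': [-3.3612, 2.2539, 22.6183], 'moment': [0.5818, 0.5772, -0.245], 'grip_width': 0.0552}
```

The turning moment has risen to -0.25 and the position shifted slightly, so this may be the stop. I'll take one tiny step to confirm.

Request:
{"api": "arm_command", "payload": {
  "increments": [
    {"gripper": 0.4, "yaw": 0.01, "slide": [0, 0, 0]},
    {"gripper": 0.4, "yaw": 0.01, "slide": [0, 0, 0]}
  ]
}}

```text
time_s: 11.88
ee_pos: [0.5844, 0.0233, 0.1419]
eef_rot: [3.137, -0.003, 1.068]
force: [-2.8, 2.0, 22.3]
grip_width: 0.0552
```

```bash
python3 s.py
```

```text
{'time_s': 11.875, 'ee_pos': [0.5844, 0.0233, 0.1419], 'eef_rot': [3.1374, -0.0026, 1.0677], 'force': [-2.8168, 1.9704, 22.2912], 'moment': [0.5987, 0.7159, -0.2119], 'grip_width': 0.0552}
```

```bash
cat > mark.py <<'E'
import sys
from h import *
if len(sys.argv)>2 :
    im,K,R,t=cam('wrist'); np.savez(sys.argv[1]+'.npz',im=im,K=K,R=R,t=t); save(sys.argv[1],im)
d=np.load(sys.argv[1]+'.npz'); im,K,R,t=[d[k] for k in('im','K','R','t')]
z=float(sys.argv[-1])
hsv=cv2.cvtColor(im,cv2.COLOR_RGB2HSV)
m=cv2.inRange(hsv,(5,200,180),(18,255,255)); n,l,s,c=cv2.connectedComponentsWithStats(m)
i=1+np.argmax(s[1:,4]); 
cn=max(cv2.findContours((l==i).astype(np.uint8),0,1)[0],key=cv2.contourArea); h=cv2.convexHull(cn)
hm=cv2.fillConvexPoly(np.zeros(m.shape,np.uint8),h,1); hm=cv2.dilate(hm,np.ones((3,3)))
w=cv2.inRange(hsv,(0,0,170),(180,90,255))*hm
n2,l2,s2,c2=cv2.connectedComponentsWithStats(w); j=1+np.argmax(s2[1:,4])
v,u=np.nonzero(l2==j); P=np.array([plane(a,b,z,K,R,t)[:2] for a,b in zip(u,v)])
H=np.array([plane(*p[0],z,K,R,t)[:2] for p in h],np.float32); C,r=cv2.minEnclosingCircle(H)
q=P.mean(0)-C; L=cv2.fitLine(P.astype(np.float32),2,0,.01,.01).ravel()
print('cap',C,r,'mark px',c2[j],len(u),'mark az',np.arctan2(q[1],q[0]),'line az',np.arctan2(L[1],L[0]))
E
python3 mark.py w3 .186; python3 mark.py w4 new .1775
```

```text
Traceback (most recent call last):
  File "mark.py", line 13, in <module>
    n2,l2,s2,c2=cv2.connectedComponentsWithStats(w); j=1+np.argmax(s2[1:,4])
                                                         ~~~~~~~~~^^^^^^^^^^
ValueError: attempt to get argmax of an empty sequence
Traceback (most recent call last):
  File "mark.py", line 13, in <module>
    n2,l2,s2,c2=cv2.connectedComponentsWithStats(w); j=1+np.argmax(s2[1:,4])
                                                         ~~~~~~~~~^^^^^^^^^^
ValueError: attempt to get argmax of an empty sequence
```

View pics/w4.png

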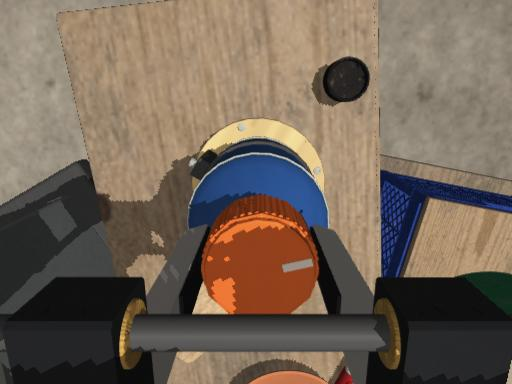

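The jaws hold the cap centred, with the mark at (298,266). I'll measure the mark's direction in this picture and the earlier one to see whether the cap has slipped in the jaws.

```bash
sed -i "s/w=cv2.inRange.*/w=cv2.inRange(hsv,(0,0,110),(180,130,255))*hm/; s/m=cv2.inRange(hsv,(5,200,180),(18,255,255))/m=cv2.inRange(hsv,(3,190,110),(18,255,255))/; s/h=cv2.convexHull(cn)/h=cv2.convexHull(cn); print(s[i])/" mark.py
python3 mark.py w3 .186; python3 mark.py w4 .1775; python3 s.py
```

```text
[ 201  195  118  119 9910]
cap (0.5884223580360413, 0.031096382066607475) 0.029117148369550705 mark px [297.10606061 264.84090909] 264 mark az -0.6356969687961829 line az -0.27240157
[ 201  195  118  119 9910]
cap (0.5864447355270386, 0.027451224625110626) 0.030938418582081795 mark px [297.15648855 264.84732824] 262 mark az -0.6357096145946609 line az -0.2730513
{'time_s': 12.075, 'ee_pos': [0.5844, 0.0233, 0.1419], 'eef_rot': [3.1375, -0.0026, 1.0676], 'force': [-3.617, 2.6854, 23.6902], 'moment': [0.6112, 0.6727, -0.1966], 'grip_width': 0.055}
```

Run:
```python
from h import *
from scipy.spatial.transform import Rotation as Ro
d=np.load('w4.npz'); K,R,t=d['K'],d['R'],d['t']
def line(im,z,K,R,t):
    hsv=cv2.cvtColor(im,cv2.COLOR_RGB2HSV)
    w=cv2.inRange(hsv,(0,0,110),(180,130,255)); box=np.zeros_like(w); 
    n,l,s,c=cv2.connectedComponentsWithStats(w)
    for i in range(1,n):
        if 80<s[i,4]<600 and 270<c[i][0]<315 and 200<c[i][1]<290:
            v,u=np.nonzero(l==i); P=np.array([plane(a,b,z,K,R,t)[:2] for a,b in zip(u,v)],np.float32)
            (c0,wh,ang)=cv2.minAreaRect(P); L=cv2.fitLine(P,2,0,.01,.01).ravel(); print(s[i],c[i],wh,np.arctan2(L[1],L[0]))
rgb=lambda f:cv2.imread(f)[:,:,::-1].copy()
line(d['im'],.1775,K,R,t)
T=lambda p,e:(Ro.from_euler('xyz',e).as_matrix(),np.array(p))
Rt,pt=T([.5844,.0233,.1419],[3.1375,-.0026,1.0676])
Rc=R.T; pc=-R.T@t
Rtc=Rt.T@Rc; ptc=Rt.T@(pc-pt)
R3,p3=T([.5829,.0236,.2065],[3.1413,-.0009,.3172])
Rw=R3@Rtc; pw=R3@ptc+p3; print(pw,'expect .6545 .0470 .3859')
line(rgb('pics/w3.png'),.186,K,Rw.T,-Rw.T@pw)
# side view estimate of the mark now not needed
```

```text
[282 258  31  15 262] [297.15648855 264.84732824] (0.004270502831786871, 0.013934817165136337) -0.2730513
[0.65431363 0.04699783 0.38590209] expect .6545 .0470 .3859
[282 258  31  15 264] [297.10606061 264.84090909] (0.005988968536257744, 0.01951073482632637) -1.0204532
```

Run:
```python
from h import *
d=np.load('w2.npz'); im,K,R,t=[d[k] for k in('im','K','R','t')]
hsv=cv2.cvtColor(im,cv2.COLOR_RGB2HSV)
w=cv2.inRange(hsv,(0,0,110),(180,150,255)); w[:,:255]=0; w[:,300:]=0; w[:150]=0; w[200:]=0
n,l,s,c=cv2.connectedComponentsWithStats(w)
for i in range(1,n):
    if s[i,4]<15: continue
    v,u=np.nonzero(l==i); P=np.array([plane(a,b,.186,K,R,t)[:2] for a,b in zip(u,v)],np.float32)
    L=cv2.fitLine(P,2,0,.01,.01).ravel(); q=P.mean(0)-[.584,.0228]; print(s[i],c[i],cv2.minAreaRect(P),np.arctan2(L[1],L[0]),np.arctan2(q[1],q[0]))
```

```text
[297 150   3   9  16] [298.4375 152.9375] ((0.6165215969085693, -0.0026104392018169165), (0.007966488599777222, 0.00195997953414917), 19.966388702392578) 0.504714 -0.6476685436250202
[286 158   9   6  38] [290.28947368 160.34210526] ((0.6080263257026672, 0.002421226352453232), (0.004717134404927492, 0.008084669709205627), 29.71620750427246) -0.98690563 -0.6980150013467263
[273 171  15   7  68] [280.29411765 174.04411765] ((0.5920475125312805, 0.0073471954092383385), (0.004709706176072359, 0.013997235335409641), 32.608028411865234) -1.0185821 -1.089819065164834
[279 170  21  30 252] [292.8968254  190.87301587] ((0.5823192000389099, -0.01273375190794468), (0.017080146819353104, 0.03578515350818634), 75.32649993896484) -0.18663855 -1.701639820583575
```

The cap has turned 0.745 rad and the jaws 0.750, so it isn't slipping. It's not clear this is the stop, so I'll keep to small steps.

Request:
{"api": "arm_command", "payload": {
  "increments": [
    {"gripper": 0.4, "yaw": 0.01, "slide": [0, 0, 0]},
    {"gripper": 0.4, "yaw": 0.02, "slide": [0, 0, 0]}
  ]
}}

```text
time_s: 12.32
ee_pos: [0.5843, 0.0234, 0.1419]
eef_rot: [3.138, -0.003, 1.088]
force: [-3.9, 3.6, 24.1]
grip_width: 0.055
```

```bash
python3 s.py
```

```text
{'time_s': 12.325, 'ee_pos': [0.5843, 0.0234, 0.1419], 'eef_rot': [3.1378, -0.0026, 1.0877], 'force': [-3.9313, 3.6141, 24.0549], 'moment': [0.703, 0.8596, -0.3465], 'grip_width': 0.055}
```

```bash
python3 mark.py w5 new .1775
```

```text
[ 201  195  118  119 9860]
cap (0.5862352848052979, 0.027576103806495667) 0.03093859553337097 mark px [297.13257576 264.90151515] 264 mark az -0.6169036981920093 line az -0.24913923
```

The cap is still following the jaws, so that rise wasn't the stop. It looks like side load building up from being off-centre. I'll ease the side load and bring the push back to 22 N.

Request:
{"api": "arm_command", "payload": {
  "increments": [
    {"gripper": 0.4, "yaw": 0, "slide": [-0.0005, 0.0005, 0.0002]},
    {"gripper": 0.4, "yaw": 0, "slide": [-0.0005, 0.0005, 0.0002]}
  ]
}}

```text
time_s: 12.62
ee_pos: [0.5841, 0.0235, 0.1419]
eef_rot: [3.137, -0.002, 1.087]
force: [0.6, 0.1, 20.2]
grip_width: 0.0551
```

```bash
python3 s.py
```

```text
{'time_s': 12.625, 'ee_pos': [0.5841, 0.0235, 0.1419], 'eef_rot': [3.1367, -0.0024, 1.0873], 'force': [0.6099, 0.1288, 20.1733], 'moment': [0.2291, 0.0654, -0.281], 'grip_width': 0.0551}
```

Request:
{"api": "arm_command", "payload": {
  "increments": [
    {"gripper": 0.4, "yaw": 0.01, "slide": [0, 0, -0.0002]},
    {"gripper": 0.4, "yaw": 0.02, "slide": [0, 0, -0.0002]}
  ]
}}

```text
time_s: 12.88
ee_pos: [0.5841, 0.0235, 0.1419]
eef_rot: [3.137, -0.002, 1.107]
force: [-1.8, 2.4, 22.4]
grip_width: 0.0549
```

```bash
python3 s.py;  python3 mark.py w6 new .1775
```

```text
{'time_s': 12.875, 'ee_pos': [0.5841, 0.0235, 0.1419], 'eef_rot': [3.1368, -0.0024, 1.1073], 'force': [-1.8209, 2.4249, 22.3564], 'moment': [0.3559, 0.3736, -0.5876], 'grip_width': 0.0549}
[ 201  195  118  119 9805]
cap (0.5859290361404419, 0.027742350473999977) 0.030924847349524498 mark px [297.1870229  265.00763359] 262 mark az -0.5995923490174773 line az -0.23538914
```

The moment is now climbing steeply (-0.28 to -0.59 N m over 0.02 rad) with the side load nearly gone. That's the stop, so I'll go no further. I'll back off slightly to unload it, then ease the push and watch Fz.

Request:
{"api": "arm_command", "payload": {
  "increments": [
    {"gripper": 0.4, "yaw": -0.02, "slide": [0, 0, 0]},
    {"gripper": 0.4, "yaw": -0.02, "slide": [0, 0, 0.001]},
    {"gripper": 0.4, "yaw": -0.02, "slide": [0, 0, 0.002]},
    {"gripper": 0.4, "yaw": -0.02, "slide": [0, 0, 0.003]},
    {"gripper": 0.4, "yaw": -0.02, "slide": [0, 0, 0.004]},
    {"gripper": 0.4, "yaw": -0.02, "slide": [0, 0, 0.004]}
  ]
}}

```text
time_s: 13.68
ee_pos: [0.5838, 0.0235, 0.1446]
eef_rot: [3.138, -0.002, 1.087]
force: [2.9, 1.2, 10.3]
grip_width: 0.0552
```

```bash
python3 s.py
```

```text
{'time_s': 13.675, 'ee_pos': [0.5838, 0.0235, 0.1446], 'eef_rot': [3.138, -0.0018, 1.0874], 'force': [2.8574, 1.1859, 10.2676], 'moment': [0.167, -0.4967, -0.1539], 'grip_width': 0.0552}
```

Request:
{"api": "arm_command", "payload": {
  "increments": [
    {"gripper": 0.4, "yaw": 0, "slide": [0.0003, 0, 0.001]},
    {"gripper": 0.4, "yaw": 0, "slide": [0.0003, 0, 0.002]},
    {"gripper": 0.4, "yaw": 0, "slide": [0.0003, 0, 0.002]}
  ]
}}

```text
time_s: 14.05
ee_pos: [0.5838, 0.0235, 0.1462]
eef_rot: [3.139, -0.001, 1.087]
force: [2.9, 1.9, 8.7]
grip_width: 0.0549
```

```bash
python3 s.py
```

```text
{'time_s': 14.05, 'ee_pos': [0.5838, 0.0235, 0.1462], 'eef_rot': [3.139, -0.0013, 1.0873], 'force': [2.8781, 1.897, 8.6806], 'moment': [0.1777, -0.4067, -0.1694], 'grip_width': 0.0549}
```

Request:
{"api": "arm_command", "payload": {
  "increments": [
    {"gripper": 0.4, "yaw": 0, "slide": [0.0003, 0.0002, 0.001]},
    {"gripper": 0.4, "yaw": 0, "slide": [0.0003, 0.0002, 0.002]},
    {"gripper": 0.4, "yaw": 0, "slide": [0.0003, 0.0002, 0.003]},
    {"gripper": 0.4, "yaw": 0, "slide": [0.0003, 0.0002, 0.003]}
  ]
}}

```text
time_s: 14.55
ee_pos: [0.5835, 0.0236, 0.1485]
eef_rot: [3.14, -0.0, 1.088]
force: [4.1, -1.6, 6.2]
grip_width: 0.0551
```

```bash
python3 s.py
```

```text
{'time_s': 14.55, 'ee_pos': [0.5835, 0.0236, 0.1485], 'eef_rot': [3.1404, -0.0003, 1.0876], 'force': [4.0619, -1.5713, 6.2223], 'moment': [-0.2052, -0.7418, -0.207], 'grip_width': 0.0551}
```

Request:
{"api": "arm_command", "payload": {
  "increments": [
    {"gripper": 0.4, "yaw": 0, "slide": [0.0006, 0, 0.001]},
    {"gripper": 0.4, "yaw": 0, "slide": [0.0006, 0, 0.002]},
    {"gripper": 0.4, "yaw": 0, "slide": [0.0006, 0, 0.003]},
    {"gripper": 0.4, "yaw": 0, "slide": [0.0006, 0, 0.003]}
  ]
}}

```text
time_s: 15.05
ee_pos: [0.5836, 0.0238, 0.151]
eef_rot: [-3.141, 0.0, 1.088]
force: [0.4, -2.4, 1.2]
grip_width: 0.0551
```

```bash
python3 s.py
```

```text
{'time_s': 15.05, 'ee_pos': [0.5836, 0.0238, 0.151], 'eef_rot': [-3.1411, 0.0004, 1.0878], 'force': [0.3581, -2.4399, 1.2356], 'moment': [-0.4891, -0.1239, -0.1979], 'grip_width': 0.0551}
```

Request:
{"api": "arm_command", "payload": {
  "increments": [
    {"gripper": 0.4, "yaw": 0, "slide": [0, -0.0003, 0.001]},
    {"gripper": 0.4, "yaw": 0, "slide": [0, -0.0003, 0.002]},
    {"gripper": 0.4, "yaw": 0, "slide": [0, -0.0003, 0.002]}
  ]
}}

```text
time_s: 15.42
ee_pos: [0.5835, 0.0237, 0.153]
eef_rot: [-3.141, 0.0, 1.088]
force: [-0.3, 0.7, -1.6]
grip_width: 0.055
```

```bash
python3 s.py
```

```text
{'time_s': 15.425, 'ee_pos': [0.5835, 0.0237, 0.153], 'eef_rot': [-3.1408, 0.0002, 1.0879], 'force': [-0.304, 0.7499, -1.5893], 'moment': [-0.0883, -0.0187, -0.1663], 'grip_width': 0.055}
```

Request:
{"api": "arm_command", "payload": {
  "increments": [
    {"gripper": 0.4, "yaw": 0, "slide": [0, 0, 0.0015]},
    {"gripper": 0.4, "yaw": 0, "slide": [0, 0, 0.003]},
    {"gripper": 0.4, "yaw": 0, "slide": [0, 0, 0.003]}
  ]
}}

```text
time_s: 15.8
ee_pos: [0.5836, 0.0236, 0.1562]
eef_rot: [-3.141, 0.0, 1.088]
force: [-1.4, 0.5, -2.9]
grip_width: 0.0551
```

```bash
python3 s.py; python3 mark.py w7 new .192
```

```text
{'time_s': 15.8, 'ee_pos': [0.5836, 0.0236, 0.1562], 'eef_rot': [-3.1412, 0.0001, 1.0879], 'force': [-1.4048, 0.4727, -2.8743], 'moment': [0.0685, 0.2853, -0.1431], 'grip_width': 0.0551}
[ 201  195  118  119 9863]
cap (0.5857264399528503, 0.027961594983935356) 0.03092910163104534 mark px [297.12927757 264.75285171] 263 mark az -0.6088702390060654 line az -0.24897386
```

The cap's image hasn't changed relative to the gripper, so it's rising with the fingers. I'll carry on lifting straight up.

Request:
{"api": "arm_command", "payload": {
  "increments": [
    {"gripper": 0.4, "yaw": 0, "slide": [0, 0, 0.002]},
    {"gripper": 0.4, "yaw": 0, "slide": [0, 0, 0.004]},
    {"gripper": 0.4, "yaw": 0, "slide": [0, 0, 0.007]},
    {"gripper": 0.4, "yaw": 0, "slide": [0, 0, 0.01]},
    {"gripper": 0.4, "yaw": 0, "slide": [0, 0, 0.01]}
  ]
}}

```text
time_s: 16.48
ee_pos: [0.5839, 0.0235, 0.1665]
eef_rot: [3.141, -0.0, 1.088]
force: [1.1, 0.5, -0.6]
grip_width: 0.055
```

```bash
python3 s.py
```

```text
{'time_s': 16.475, 'ee_pos': [0.5839, 0.0235, 0.1665], 'eef_rot': [3.141, -0.0003, 1.0878], 'force': [1.0936, 0.5349, -0.5859], 'moment': [-0.0073, -0.029, -0.0076], 'grip_width': 0.055}
```

The cap is free of the lugs and the force and moment are near zero. One problem first: the fingertips sit level with the cap's underside. Each finger is 12.5 mm thick, so they reach about 40 mm from the centre, and the saucer's floor is only 34 mm in radius, so they'd hit its sloping side. While the skirt is still on the neck, I'll rest the cap there and take a higher grip.

Request:
{"api": "arm_command", "payload": {
  "increments": [
    {"gripper": 0.4, "yaw": 0, "slide": [0, 0, -0.003]},
    {"gripper": 0.4, "yaw": 0, "slide": [0, 0, -0.006]},
    {"gripper": 0.4, "yaw": 0, "slide": [0, 0, -0.009]},
    {"gripper": 0.4, "yaw": 0, "slide": [0, 0, -0.011]},
    {"gripper": 0.4, "yaw": 0, "slide": [0, 0, -0.011]}
  ]
}}

```text
time_s: 17.1
ee_pos: [0.5836, 0.0236, 0.155]
eef_rot: [-3.141, 0.0, 1.088]
force: [-1.7, 1.0, -0.0]
grip_width: 0.0551
```

```bash
python3 s.py
python3 - <<'E'
from h import *
d=np.load('side0.npz'); K,R,t=d['K'],d['R'],d['t']
for n,u,v,z in [('toolcan base',306,190,0),('toolcan top',308,158,.1),('brushpot base',278,167,0),('hump',263,186,0),('rib',283,266,.004),('marker a',210,241,.008),('marker b',241,223,.008),('ink',179,325,.01),('smallsaucer',311,208,.022)]: print(n,plane(u,v,z,K,R,t).round(3))
E
```

```text
{'time_s': 17.1, 'ee_pos': [0.5836, 0.0236, 0.155], 'eef_rot': [-3.1411, 0.0001, 1.0877], 'force': [-1.7298, 1.0396, -0.0271], 'moment': [0.144, 0.1358, -0.1968], 'grip_width': 0.0551}
toolcan base [ 0.348 -0.356  0.   ]
toolcan top [ 0.349 -0.381  0.1  ]
brushpot base [ 0.42  -0.472  0.   ]
hump [ 0.476 -0.381  0.   ]
rib [ 0.453 -0.075  0.004]
marker a [ 0.631 -0.161  0.008]
marker b [ 0.549 -0.221  0.008]
ink [0.691 0.071 0.01 ]
smallsaucer [ 0.354 -0.255  0.022]
```

Request:
{"api": "arm_command", "payload": {
  "increments": [
    {"gripper": 0.7, "yaw": 0, "slide": [0, 0, 0]},
    {"gripper": 0.7, "yaw": 0, "slide": [0, 0, 0]},
    {"gripper": 0.7, "yaw": 0, "slide": [0, 0, 0]},
    {"gripper": 0.7, "yaw": 0, "slide": [0, 0, 0]},
    {"gripper": 0.7, "yaw": 0, "slide": [0, 0, 0.004]},
    {"gripper": 0.7, "yaw": 0, "slide": [0, 0, 0.009]},
    {"gripper": 0.7, "yaw": 0, "slide": [0, 0, 0.009]}
  ]
}}

```text
time_s: 17.98
ee_pos: [0.584, 0.0235, 0.1648]
eef_rot: [3.141, -0.0, 1.088]
force: [0.1, 0.3, 0.6]
grip_width: 0.0658
```

```bash
python3 s.py; python3 mark.py w8 new .19
```

```text
{'time_s': 17.975, 'ee_pos': [0.584, 0.0235, 0.1648], 'eef_rot': [3.1407, -0.0004, 1.0878], 'force': [0.1063, 0.3373, 0.6026], 'moment': [-0.0824, -0.044, -0.0175], 'grip_width': 0.0658}
[ 204  190  111  119 8924]
cap (0.5861436128616333, 0.027065129950642586) 0.03105940669775009 mark px [294.3220339  255.46186441] 236 mark az -0.5978650251485391 line az -0.26366827
```

View pics/w8.png

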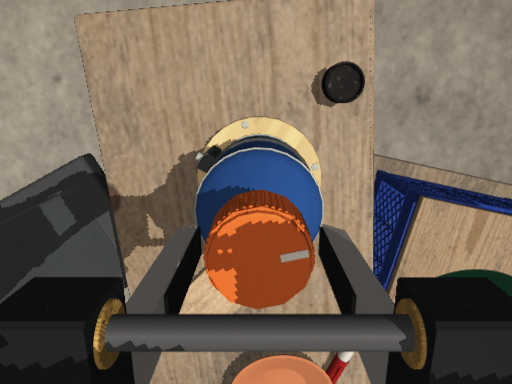

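The cap is still on the neck, centred between the open jaws, with its mark at (294,255) pointing the same way. I'll grip it higher and lift.

Request:
{"api": "arm_command", "payload": {
  "increments": [
    {"gripper": 0.4, "yaw": 0, "slide": [0, 0, 0]},
    {"gripper": 0.4, "yaw": 0, "slide": [0, 0, 0]},
    {"gripper": 0.4, "yaw": 0, "slide": [0, 0, 0]},
    {"gripper": 0.4, "yaw": 0, "slide": [0, 0, 0]},
    {"gripper": 0.4, "yaw": 0, "slide": [0, 0, 0.002]},
    {"gripper": 0.4, "yaw": 0, "slide": [0, 0, 0.004]},
    {"gripper": 0.4, "yaw": 0, "slide": [0, 0, 0.006]},
    {"gripper": 0.4, "yaw": 0, "slide": [0, 0, 0.006]}
  ],
  "grip_force": 30
}}

```text
time_s: 19.02
ee_pos: [0.5839, 0.0235, 0.1704]
eef_rot: [3.141, -0.0, 1.088]
force: [-0.0, -0.2, -0.1]
grip_width: 0.0546
```

```bash
python3 s.py
```

```text
{'time_s': 19.025, 'ee_pos': [0.5839, 0.0235, 0.1704], 'eef_rot': [3.1411, -0.0002, 1.0878], 'force': [-0.0375, -0.2354, -0.0692], 'moment': [-0.0, -0.0435, -0.0235], 'grip_width': 0.0546}
```

Free of load. Next, lift it straight off, well clear of the skirt, then head towards the saucer.

Request:
{"api": "arm_command", "payload": {
  "increments": [
    {"gripper": 0.4, "yaw": 0, "slide": [0, 0, 0.01]},
    {"gripper": 0.4, "yaw": 0, "slide": [0, 0, 0.025]},
    {"gripper": 0.4, "yaw": 0, "slide": [0, 0, 0.045]},
    {"gripper": 0.4, "yaw": 0, "slide": [0, 0, 0.07]},
    {"gripper": 0.4, "yaw": 0, "slide": [0, 0, 0.1]},
    {"gripper": 0.4, "yaw": 0, "slide": [-0.01, -0.02, 0.12]},
    {"gripper": 0.4, "yaw": 0, "slide": [-0.025, -0.055, 0.12]},
    {"gripper": 0.4, "yaw": 0, "slide": [-0.04, -0.09, 0.12]}
  ]
}}

```text
time_s: 20.02
ee_pos: [0.5427, -0.0682, 0.2909]
eef_rot: [3.141, 0.0, 1.088]
force: [-0.1, 0.2, -0.2]
grip_width: 0.0543
```

Request:
{"api": "arm_command", "payload": {
  "increments": [
    {"gripper": 0.4, "yaw": 0, "slide": [-0.015, -0.035, 0]},
    {"gripper": 0.4, "yaw": 0, "slide": [-0.03, -0.075, 0]},
    {"gripper": 0.4, "yaw": 0, "slide": [-0.045, -0.115, 0]},
    {"gripper": 0.4, "yaw": 0, "slide": [-0.055, -0.14, 0]},
    {"gripper": 0.4, "yaw": 0, "slide": [-0.056, -0.149, 0]},
    {"gripper": 0.4, "yaw": 0, "slide": [-0.056, -0.149, 0]}
  ]
}}

```text
time_s: 20.78
ee_pos: [0.4876, -0.2157, 0.2904]
eef_rot: [3.141, -0.0, 1.087]
force: [-1.0, 0.2, 0.5]
grip_width: 0.0551
```

```bash
cat > sau.py <<'E'
import sys
from h import *
n=sys.argv[1]
for camn in ('wrist','side'):
    im,K,R,t=cam(camn); save(n+camn,im); np.savez(n+camn+'.npz',im=im,K=K,R=R,t=t)
    hsv=cv2.cvtColor(im,cv2.COLOR_RGB2HSV)
    m=cv2.inRange(hsv,(3,110,90),(20,255,255)); nn,l,s,c=cv2.connectedComponentsWithStats(m)
    print(camn,-R.T@t)
    for i in range(1,nn):
        if s[i][4]>500: print(s[i],c[i].round(1),plane(*c[i],.02,K,R,t).round(4))
E
python3 s.py; python3 sau.py a
```

```text
{'time_s': 20.775, 'ee_pos': [0.4876, -0.2157, 0.2904], 'eef_rot': [3.1415, -0.0001, 1.087], 'force': [-1.0422, 0.1555, 0.5225], 'moment': [-0.0356, -0.014, 0.0304], 'grip_width': 0.0551}
wrist [ 0.5227248  -0.14902955  0.46968112]
[  157   113   158   197 17996] [251.5 214.7] [ 0.4422 -0.2788  0.02  ]
[120 299  25  70 597] [128.2 328.2] [ 0.1929 -0.3514  0.02  ]
[177 352  33  32 594] [189.8 368.7] [ 0.2375 -0.4577  0.02  ]
[218 352  38  32 786] [240.5 367.6] [ 0.3085 -0.4927  0.02  ]
side [0.57306576 0.50001414 0.75260087]
[ 290   36   87   53 2585] [338.2  59.3] [ 0.0389 -1.2753  0.02  ]
[256 118  25  32 588] [268.  132.3] [ 0.4363 -0.6466  0.02  ]
[311 140  33  32 569] [328.2 157.9] [ 0.2557 -0.4866  0.02  ]
[294 197  34  23 616] [310.8 208.1] [ 0.3537 -0.2566  0.02  ]
[ 236  204   53   34 1276] [264.1 220.7] [ 0.4871 -0.2144  0.02  ]
```

View pics/awrist.png

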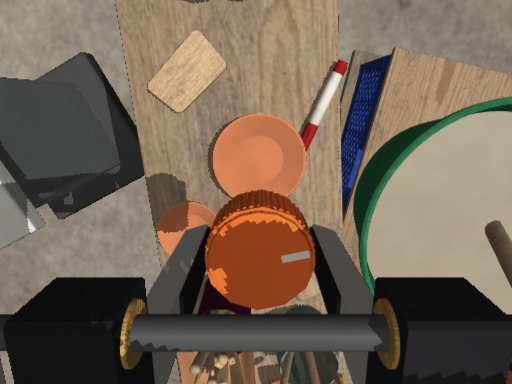

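Wrist view: the cap is upright in the jaws. The saucer is centred near (259,159), with its rim from column 213 to 305, and the smaller dish sits to its left. I'll fit a circle to the part of the rim I can see.

```bash
cat > fit.py <<'E'
import sys
from h import *
from scipy.optimize import least_squares
d=np.load(sys.argv[1]+'.npz'); im,K,R,t=[d[k] for k in('im','K','R','t')]; vmax=int(sys.argv[2])
hsv=cv2.cvtColor(im,cv2.COLOR_RGB2HSV)
m=cv2.inRange(hsv,(3,110,90),(20,255,255)); m[vmax:]=0; n,l,s,c=cv2.connectedComponentsWithStats(m)
i=1+np.argmax(s[1:,4]); print(s[i])
cn=max(cv2.findContours((l==i).astype(np.uint8),0,1)[0],key=cv2.contourArea)[:,0]
cn=cn[cn[:,1]<vmax-2]
W=np.array([plane(u,v,.022,K,R,t)[:2] for u,v in cn])
r=least_squares(lambda p:np.hypot(*(W-p[:2]).T)-p[2],[*W.mean(0),.06],loss='soft_l1',f_scale=.001)
print('center',r.x,'rms',np.sqrt(np.mean(r.fun**2)))
E
python3 fit.py awrist 185
```

```text
[ 212  113   95   72 5724]
center [ 0.48628512 -0.21707018  0.06098267] rms 0.0005517439340116924
```

The radius comes out at 61 mm, as expected. The centre is within about 2.5 mm of the side view's, and I'll aim between the two.

Request:
{"api": "arm_command", "payload": {
  "increments": [
    {"gripper": 0.4, "yaw": 0, "slide": [-0.0012, -0.0005, -0.04]},
    {"gripper": 0.4, "yaw": 0, "slide": [-0.0012, -0.0005, -0.09]},
    {"gripper": 0.4, "yaw": 0, "slide": [-0.0012, -0.0005, -0.14]},
    {"gripper": 0.4, "yaw": 0, "slide": [-0.0012, -0.0005, -0.19]},
    {"gripper": 0.4, "yaw": 0, "slide": [-0.0012, -0.0005, -0.22]},
    {"gripper": 0.4, "yaw": 0, "slide": [-0.0012, -0.0005, -0.235]},
    {"gripper": 0.4, "yaw": 0, "slide": [-0.0012, -0.0005, -0.24]},
    {"gripper": 0.4, "yaw": 0, "slide": [-0.0012, -0.0005, -0.24]}
  ]
}}

```text
time_s: 21.88
ee_pos: [0.487, -0.216, 0.0509]
eef_rot: [3.14, -0.0, 1.088]
force: [0.2, -0.0, 0.3]
grip_width: 0.0548
```

```bash
python3 s.py
python3 - <<'E'
from h import *
a=[]
for n in('side','wrist'):
    im,K,R,t=cam(n); np.savez('b'+n+'.npz',im=im,K=K,R=R,t=t)
    x=im[150:270,190:350] if n=='side' else im[100:384,:384]
    a.append(cv2.resize(x,(400,300),interpolation=cv2.INTER_CUBIC))
save('b',np.hstack(a))
E
```

```text
{'time_s': 21.875, 'ee_pos': [0.487, -0.216, 0.0509], 'eef_rot': [3.1405, -0.0, 1.088], 'force': [0.1679, -0.0212, 0.3171], 'moment': [-0.0085, -0.0544, -0.0432], 'grip_width': 0.0548}
```

View pics/b.png

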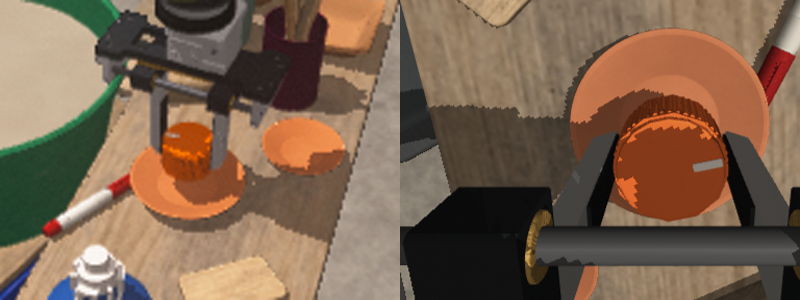

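The cap is off the can and over the saucer, level and centred. The jaws clear everything around them. I'll lower it slowly to contact.

Request:
{"api": "arm_command", "payload": {
  "increments": [
    {"gripper": 0.4, "yaw": 0, "slide": [-0.0003, 0, -0.01]},
    {"gripper": 0.4, "yaw": 0, "slide": [-0.0003, 0, -0.02]},
    {"gripper": 0.4, "yaw": 0, "slide": [-0.0003, 0, -0.026]},
    {"gripper": 0.4, "yaw": 0, "slide": [-0.0003, 0, -0.028]},
    {"gripper": 0.4, "yaw": 0, "slide": [-0.0003, 0, -0.028]}
  ]
}}

```text
time_s: 22.6
ee_pos: [0.4863, -0.216, 0.0221]
eef_rot: [-3.142, 0.0, 1.088]
force: [-0.1, -0.2, -0.6]
grip_width: 0.0545
```

Request:
{"api": "arm_command", "payload": {
  "increments": [
    {"gripper": 0.4, "yaw": 0, "slide": [0, 0, -0.001]},
    {"gripper": 0.4, "yaw": 0, "slide": [0, 0, -0.002]},
    {"gripper": 0.4, "yaw": 0, "slide": [0, 0, -0.002]}
  ]
}}

```text
time_s: 22.98
ee_pos: [0.4863, -0.216, 0.0201]
eef_rot: [-3.142, 0.0, 1.088]
force: [0.2, -0.0, -0.5]
grip_width: 0.0547
```

Request:
{"api": "arm_command", "payload": {
  "increments": [
    {"gripper": 0.4, "yaw": 0, "slide": [0, 0, -0.0005]},
    {"gripper": 0.4, "yaw": 0, "slide": [0, 0, -0.001]},
    {"gripper": 0.4, "yaw": 0, "slide": [0, 0, -0.001]}
  ]
}}

```text
time_s: 23.35
ee_pos: [0.4863, -0.2159, 0.0191]
eef_rot: [-3.142, 0.0, 1.088]
force: [-0.4, -0.2, -0.8]
grip_width: 0.0547
```

Request:
{"api": "arm_command", "payload": {
  "increments": [
    {"gripper": 0.4, "yaw": 0, "slide": [0, 0, -0.0005]},
    {"gripper": 0.4, "yaw": 0, "slide": [0, 0, -0.001]},
    {"gripper": 0.4, "yaw": 0, "slide": [0, 0, -0.001]}
  ]
}}

```text
time_s: 23.72
ee_pos: [0.4862, -0.2159, 0.0183]
eef_rot: [-3.142, 0.0, 1.088]
force: [-1.1, -0.0, 2.7]
grip_width: 0.0547
```

Request:
{"api": "arm_command", "payload": {
  "increments": [
    {"gripper": 0.4, "yaw": 0, "slide": [0, 0, -0.0005]},
    {"gripper": 0.4, "yaw": 0, "slide": [0, 0, -0.0005]}
  ]
}}

```text
time_s: 23.98
ee_pos: [0.4863, -0.216, 0.0182]
eef_rot: [3.141, 0.0, 1.088]
force: [-4.6, 1.3, 9.9]
grip_width: 0.0548
```

Contact at z 0.018, as predicted. I'll take off the extra push, open a little and withdraw upward.

Request:
{"api": "arm_command", "payload": {
  "increments": [
    {"gripper": 0.4, "yaw": 0, "slide": [0, 0, 0.0008]},
    {"gripper": 0.4, "yaw": 0, "slide": [0, 0, 0.0008]}
  ]
}}

```text
time_s: 24.22
ee_pos: [0.4863, -0.216, 0.0184]
eef_rot: [3.142, -0.0, 1.088]
force: [0.1, -0.3, 0.5]
grip_width: 0.0546
```

Request:
{"api": "arm_command", "payload": {
  "increments": [
    {"gripper": 0.6, "yaw": 0, "slide": [0, 0, 0.0008]},
    {"gripper": 0.62, "yaw": 0, "slide": [0, 0, 0.0008]},
    {"gripper": 0.66, "yaw": 0, "slide": [0, 0, 0.0008]},
    {"gripper": 0.68, "yaw": 0, "slide": [0, 0, 0.0008]},
    {"gripper": 0.68, "yaw": 0, "slide": [0, 0, 0.0008]}
  ]
}}

```text
time_s: 24.85
ee_pos: [0.4863, -0.216, 0.0193]
eef_rot: [3.142, 0.0, 1.088]
force: [0.1, -0.0, 0.5]
grip_width: 0.0638
```

Request:
{"api": "arm_command", "payload": {
  "increments": [
    {"gripper": 0.68, "yaw": 0, "slide": [0, 0, 0.005]},
    {"gripper": 0.68, "yaw": 0, "slide": [0, 0, 0.015]},
    {"gripper": 0.68, "yaw": 0, "slide": [0, 0, 0.03]},
    {"gripper": 0.68, "yaw": 0, "slide": [0, 0, 0.055]},
    {"gripper": 0.68, "yaw": 0, "slide": [0, 0, 0.09]},
    {"gripper": 0.68, "yaw": 0, "slide": [0, 0, 0.14]},
    {"gripper": 0.68, "yaw": 0, "slide": [0, 0, 0.18]},
    {"gripper": 0.68, "yaw": 0, "slide": [0, 0, 0.18]}
  ]
}}

```text
time_s: 25.85
ee_pos: [0.4872, -0.2164, 0.2032]
eef_rot: [3.135, 0.0, 1.088]
force: [-0.3, -0.8, 0.5]
grip_width: 0.064
```

```bash
python3 s.py
python3 - <<'E'
from h import *
a=[]
for n in('side','wrist'):
    im,K,R,t=cam(n); np.savez('c'+n+'.npz',im=im,K=K,R=R,t=t)
    x=im[150:330,160:340] if n=='side' else im[60:316,110:366]
    a.append(cv2.resize(x,(400,400),interpolation=cv2.INTER_CUBIC))
save('c',np.hstack(a))
E
python3 fit.py cwrist 384; python3 fit.py cside 240
```

```text
{'time_s': 25.85, 'ee_pos': [0.4872, -0.2164, 0.2032], 'eef_rot': [3.1352, 0.0, 1.0878], 'force': [-0.2971, -0.7777, 0.5318], 'moment': [-0.0368, -0.0292, 0.0428], 'grip_width': 0.064}
[  201   115   117   114 10326]
center [ 0.48627507 -0.21695906  0.06099551] rms 0.00047170548609806094
[ 235  204   54   34 1269]
center [ 0.48702082 -0.21552098  0.06198221] rms 0.005477533183691138
```

View pics/c.png

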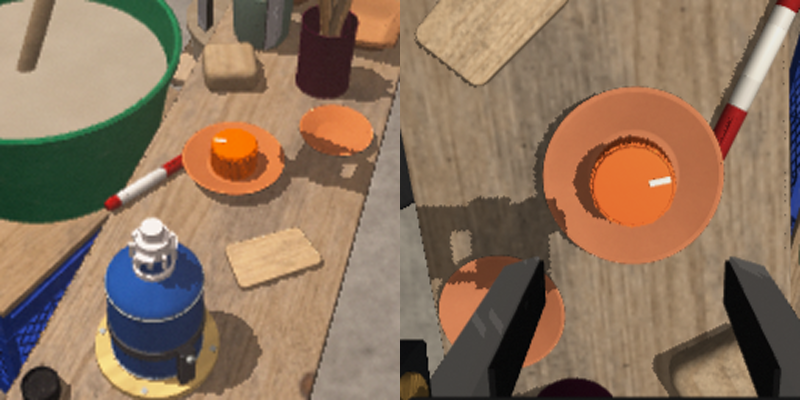

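The cap stands upright in the saucer and the jaws are clear of it. I'll measure how well it's centred, then hand in.

Run:
```python
from h import *
d=np.load('cwrist.npz'); im,K,R,t=[d[k] for k in('im','K','R','t')]
hsv=cv2.cvtColor(im,cv2.COLOR_RGB2HSV); m=cv2.inRange(hsv,(5,205,190),(18,255,255)); m[:,:225]=0;m[:,300:]=0
n,l,s,c=cv2.connectedComponentsWithStats(m); i=1+np.argmax(s[1:,4])
cn=cv2.convexHull(max(cv2.findContours((l==i).astype(np.uint8),0,1)[0],key=cv2.contourArea))[:,0]
W=np.array([plane(u,v,.044,K,R,t)[:2] for u,v in cn],np.float32); print(s[i],cv2.minEnclosingCircle(W),cv2.fitEllipse(W))
print(plane(258.5,179,.044,K,R,t), proj([.4863,-.217,.044],K,R,t))
```

```text
Traceback (most recent call last):
cv2.error: OpenCV(4.12.0) /io/opencv/modules/imgproc/src/shapedescr.cpp:361: error: (-201:Incorrect size of input array) There should be at least 5 points to fit the ellipse in function 'fitEllipseNoDirect'
```

Run:
```python
from h import *
d=np.load('cwrist.npz'); im,K,R,t=[d[k] for k in('im','K','R','t')]
f=lambda x,y:(110+(x-400)*.64,60+y*.64)
for p in [(592,186),(672,186),(632,147),(632,226),(632,186)]: print(plane(*f(*p),.044,K,R,t).round(4))
```

```text
[ 0.463  -0.2051  0.044 ]
[ 0.5081 -0.2288  0.044 ]
[ 0.4972 -0.1948  0.044 ]
[ 0.4731 -0.2406  0.044 ]
[ 0.4855 -0.2169  0.044 ]
```

```bash
python3 -c "
from h import *
print(job.hand_in())"
```

```text
the job is handed in; nothing more can be done
None
```

The cap is off the can and standing top side up in the middle of the larger (122 mm) saucer. The gripper let go and is about 18 cm above the bench. I handed the job in at about 26 s; no verdict was reported.

**Opening:** I kept the cap pressed at about 20–24 N while turning it anticlockwise. It briefly read 25.9 N just before turning began, above the "no harder than 22 N" you asked for, and I eased it straight away. I stopped at about 0.79 rad, when the turning load had climbed to 0.59 N m. I then backed off 0.02 rad, eased the push and lifted the cap. One rise in turning load at about 0.74 rad looked like the stop, but camera checks showed the cap was still turning with the jaws.

**Extra step:** With the cap free of its lugs but its skirt still round the neck, I lowered it 11 mm and let go. I then gripped it about 10 mm higher, so the fingers would clear the saucer's sloping side. The mark had not turned noticeably, and it lifted off again with no load.

**Last checks:**
- **Centring:** the cap's centre measured (0.4855, -0.2169) and the saucer's (0.4863, -0.2170), so it is within about 1 mm. The side camera put the saucer's centre 1–3 mm from the wrist camera's. An automatic check of the cap's outline failed, so its centre comes from pixels I read off the picture.
- **Setting down:** I felt contact at the expected height. The last step down pressed 9.9 N for a moment, and I took that off before letting go.
- **Other things on the bench:** they looked unmoved in the last pictures, but I only measured the saucer.

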